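Put the step gauge block away in its slide-lid case

TASK

Put the step gauge block away in its case: slide the case's flush lid fully open by pressing lightly on its ribbed patch and dragging it, stand the block upright in the pocket, then slide the lid fully shut the same way. The lid is thin, so never press on the lid or case with more than 20 N, and leave the vial, loupe and tweezers where they are.

Things in the scene. Friction and masses are not known exactly. Their poses are not given: they have to be found in the camera images.
- case: low aluminium case fixed to the worktop, 104 x 178 x 56 mm (x, y, z); origin: centre of its underside; y along the slide. The pocket (86 x 62 mm, centre y = -50 mm) is at the -y end, walled by an 8 mm end wall and rails at x = +-43 mm, tops at 56 mm. From y = +15 mm on a metal deck (top 56 mm) hides the space the lid slides into; a ledge 34 mm long lies between pocket and deck.
- lid (a joint): slide of the flush, handle-less grey lid (85 x 100 x 3 mm), m: 0 = shut against the end wall, 0.062 = fully open; grows along the case's +y, under the deck. About 5 N of drag; stays where left; smooth, finger friction 0.6 to 0.85. On worn runners: its face rests 0 to 7 mm below nominal (52 mm up), which no reading tells, and yields 1 mm per 10 N to a hard stop at 25 N.
- press_patch (a point): where to press: middle of the finely ribbed patch (40 x 20 mm, not raised) on the lid's centre line, 17 mm from the lid's -y edge; moves with the lid. Axes as the case. Its height is the NOMINAL 52 mm of the lid's face; the true face is 0 to 7 mm lower. Lid shut: 17 mm from the end wall; fully open: 17 mm from the deck's edge.
- pocket_floor (a point): centre of the pocket's floor (86 x 62 mm along the case's x and y), 6 mm above the worktop, axes as the case
- block: plain ground steel step block, 22 x 48 x 30 mm (x, y, z), 0.19 kg: 20 mm high over its -y half and 30 mm high over its +y half. Origin: centre of its underside, z up. Stands on the worktop; grasp it across its 22 mm (along its x). In the pocket its 48 mm lie along the pocket's 62 mm.
- vial: small glass vial with a black cap, 20 mm across, 54 mm high, stands upright; origin at the centre of its underside; to be left alone
- loupe: black eye loupe with metal cover, 30 x 57 x 15 mm, lies on the worktop; origin at the centre of its underside; to be left alone
- tweezers: bare steel tweezers, 14 x 119 x 9 mm, lie along their y; origin at the centre of their underside; to be left alone
Mind the look-alikes: they are no part of the job. Leave any blue or turquoise look-alike of the block alone.

How it is judged:
On the way, in this order (a step that is already met when the one before it is completed fails the run):
1. the lid has been slid open (at least 57 of 62 mm) (value of joint lid above 0.057 m), for 0.2 s.
2. the block stands upright and released in the pocket (z of block in the frame of pocket_floor below 0.003 m and x of block in the frame of pocket_floor between -0.033 and 0.033 m and y of block in the frame of pocket_floor between -0.022 and 0.022 m and angle between block's own z axis and vertical below 0.1 rad and contact force between the fingers and block below 0.1 N), for 0.2 s.
At the end, for the whole second after the job is handed in: the block stands upright (within 0.1 rad) and at rest on the floor of the pocket, and the lid over it is shut to within 3 mm (value of joint lid below 0.003 m and velocity of joint lid below 0.002 m/s and z of block in the frame of pocket_floor between -0.003 and 0.003 m and x of block in the frame of pocket_floor between -0.033 and 0.033 m and y of block in the frame of pocket_floor between -0.022 and 0.022 m and angle between block's own z axis and vertical below 0.1 rad and linear speed of block below 0.01 m/s); the robot touches nothing.
It fails at once if the fingers or arm press on the lid or case with more than 20 N (contact force between any of the fingers, the arm and case above 20 N).
It fails at once if the vial, loupe or tweezers are moved by more than 20 mm (distance of any of vial, loupe, tweezers from where it was at the start of the episode above 0.02 m).
It also fails if it takes over 72 s, if anything falls off the work surface, if the arm or the gripper's body presses on something with over 40 N, if the wrist force passes 120 N, or if a joint passes its speed limit or range.

ROBOT

A 6-joint arm with a two-finger parallel gripper is mounted at the origin on a cart in front of the work surface, level with it; the furniture and walls round the work are solid. World frame = base frame: x ahead of the robot, y to its left, z up, the work surface at z = 0. Lengths are in m, angles in rad, forces in N, time in s.
With the tool pointing down it reaches from about 0.35 to 0.975 m from the base axis. Payload 7.1 kg.
Tool frame: the origin (TCP) lies where the fingers leave the gripper's body, on its centre line; the fingertips stand 80 mm ahead of it and the grasp point (between the pads) lies 61 mm ahead of it (manip.tcp_to_grasp is the distance from the TCP to the grasp point, in m); x points along the fingers, y is the direction in which the jaws open and shut, and the axes are right-handed (so a half turn about x gives the same grasp; the last joint's range is limited). The gripper opens to 88 mm and grips with 3 to 60 N. Pads are 20 mm wide; open, the fingers measure 115 mm over their backs; the gripper's body (75 mm by 178 mm) begins 61 mm behind the grasp point.
Start: joints at [1.088, 0.423, 1.63, -0, 1.089, -0.019], TCP at [0.28, 0.559, 0.303] pointing down, gripper open.
Joint ranges: [-3, 3], [-0.9, 2.11], [0.09, 2.58], [-1.31, 4.45], [0.11, 2.69], [-2.54, 2.54]. Speed limits (rad/s): [2.39, 2.39, 3.01, 3.14, 3.14, 3.14].

INTERFACE

Orientations are given as a unit quaternion [x, y, z, w].
In Python, from workcell import telemetry, optics, job_done, manip gives the robot as it stands.
- The arm moves only by the tool drive_tool, never from a script. Its argument "moves" is a list of rows, each a list of 7 numbers: the turn, a rotation vector about the tool's x, y, z in rad, then the shift along the tool's x, y, z in cm, then the closure, from 0 (fully open) to 1 (shut). In form: [[ax, ay, az, tx, ty, tz, fingers], ...]. A call has 1 to 10 rows; each row is the pose to reach, as a shift and turn from the pose commanded when the call began, along the tool's axes at that moment; what a row does not reach only later rows make up. A row lasts 1/10 s, in which the tool goes at most 50 mm and 8.59 degrees, less where a joint would pass 70% of its speed; a pose out of reach is approached as far as the arm can. A call with a gripper value outside its range is refused whole. The fingers move at their own pace and stop on an object; "squeeze" is the grip in N (left out, the last holds). Time passes only in rows, so rows that repeat a pose let the fingers close. It gives the time, the measured TCP pose, the force and the opening at its end, in the units of the state.
- telemetry.get_obs(): the state, without advancing time (a new reading comes with each control period).
- optics.camera(name): name is "scene" or "top"; returns the picture (420x560x3 uint8, red, green, blue); there is no depth.
- optics.camera_model(name): a dict with "camera_matrix" (3x3 intrinsics, pixels), "cam_to_world" (4x4, takes a point from camera to world coordinates). Camera axes: x right, y down, z forward; pixel columns grow to the right and rows downward; lengths in m; the calibration is good to about 2 mm. A picture is of the moment at which its call begins. camera_model takes no time and is no camera call.
- job_done(): hands the job in, once; it reports no verdict.
The state is a dict: "t": time; "joint_positions": joint angles; "dq": joint speeds; "joint_efforts": joint torques, N m; "tool_pos": TCP position; "orientation": TCP orientation; "ft_force": force on the tool from outside, world axes, zero at the start; "wrist_torque": the same for the moment, N m; "width": finger opening in m.
Only numpy, scipy, OpenCV 4.12 (cv2) and the standard library are available. Lean on these libraries where they do the work, as an engineer would, in place of code of your own. Each camera call takes 0.05 s, during which the arm holds its last target.

## Working session

There is one attempt and no reset: what is moved stays moved. The work goes in short steps, Python scripts to look and compute and a tool call to move; the robot and the scene stay as the last step left them, time stands still between calls to the robot, and variables do not carry over. Pictures are saved under pics/ and viewed, and the job is handed in when it is done.

Besides the shell and the picture viewer there is one more tool, called by a JSON object that holds its "api" and its "payload". drive_tool: Moves the arm, as the interface text tells. Its arguments: {"type":"object","properties":{"moves":{"type":"array"},"squeeze":{"type":"number"}},"required":["moves"]}

```bash
ls; mkdir -p pics
python3 - <<'E'
from workcell import telemetry, optics, manip
import cv2
for n in("scene","top"):
    im=optics.camera(n); cv2.imwrite(f"pics/{n}0.png",im[:,:,::-1])
    m=optics.camera_model(n); print(n,m)
print(telemetry.get_obs(), manip.tcp_to_grasp)
E
```

```text
pics
scene {'camera_matrix': array([[399.75862977,   0.        , 275.9274698 ],
       [  0.        , 399.75862977, 217.2492237 ],
       [  0.        ,   0.        ,   1.        ]]), 'cam_to_world': array([[-0.61574758, -0.34213206,  0.7097891 , -0.07392061],
       [-0.78787922,  0.25583766, -0.56017267,  0.52940214],
       [ 0.01006224, -0.90415305, -0.42709016,  0.4488081 ],
       [ 0.        ,  0.        ,  0.        ,  1.        ]])}
top {'camera_matrix': array([[463.86765183,   0.        , 282.24401979],
       [  0.        , 463.86765183, 213.35372107],
       [  0.        ,   0.        ,   1.        ]]), 'cam_to_world': array([[-0.01787451, -0.99430871,  0.10502709,  0.45289882],
       [-0.99941824,  0.01471652, -0.03076684,  0.06314303],
       [ 0.0290461 , -0.10551593, -0.99399332,  1.05168338],
       [ 0.        ,  0.        ,  0.        ,  1.        ]])}
{'t': 0.1, 'joint_positions': array([ 1.08799132e+00,  4.23792598e-01,  1.63058808e+00, -6.93101241e-06,
        1.08862521e+00, -1.89994059e-02]), 'dq': array([ 6.77161365e-04, -2.95193024e-04, -2.45353918e-03,  7.83626165e-05,
        1.51354475e-03,  3.25541518e-04]), 'joint_efforts': array([ 2.24293276e-04, -5.45616746e+01, -2.74324840e+01,  6.45082584e-02,
        1.88664958e-02, -7.96415929e-05]), 'tool_pos': array([0.27939434, 0.5586397 , 0.30197179]), 'orientation': array([ 0.16202852,  0.68830016, -0.16299761,  0.68805626]), 'ft_force': array([-0.58556485,  0.52029984,  0.49027182]), 'wrist_torque': array([-0.04805106, -0.00626032, -0.027134  ]), 'width': 0.08807385746912003} 0.0613
```

View pics/scene0.png

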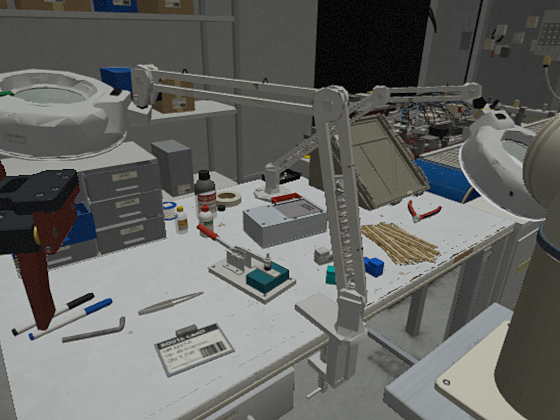

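View pics/top0.png

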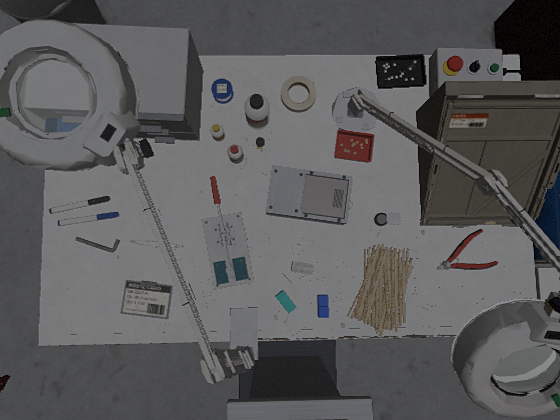

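Run:
```python
import cv2
t=cv2.imread("pics/top0.png"); s=cv2.imread("pics/scene0.png")
cv2.imwrite("pics/t1.png",cv2.resize(t[150:320,255:425],None,fx=3.5,fy=3.5,interpolation=cv2.INTER_CUBIC))
cv2.imwrite("pics/t2.png",cv2.resize(t[120:410,20:290],None,fx=2,fy=2,interpolation=cv2.INTER_CUBIC))
cv2.imwrite("pics/s1.png",cv2.resize(s[170:310,200:450],None,fx=3.2,fy=3.2,interpolation=cv2.INTER_CUBIC))
```

```text
(no output)
```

View pics/t1.png

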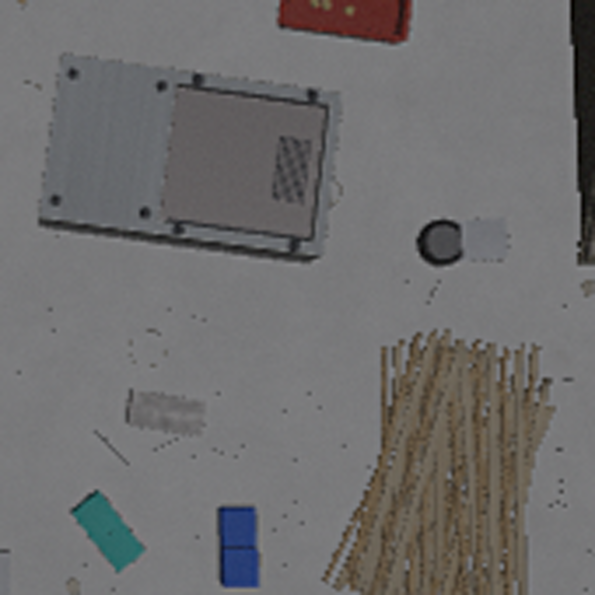

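View pics/t2.png

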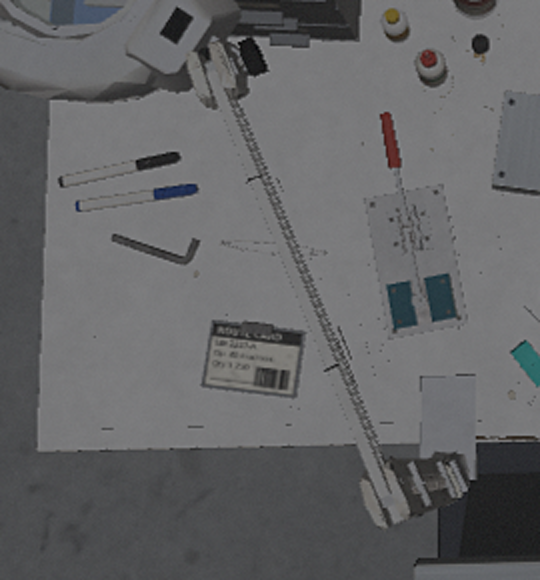

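View pics/s1.png

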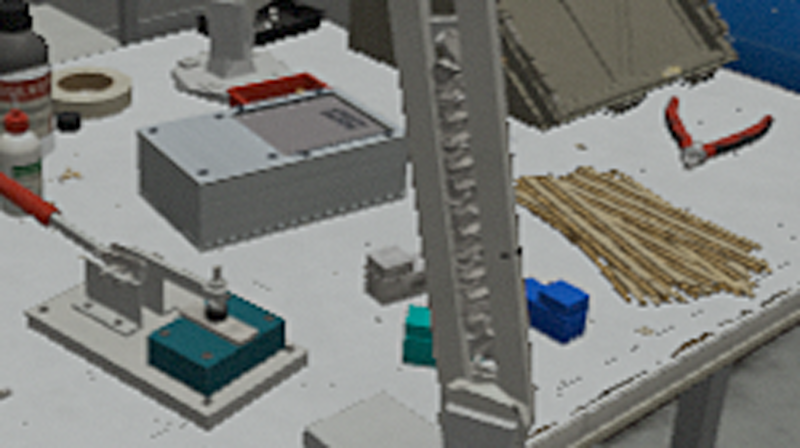

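```bash
cat > h.py <<'E'
import numpy as np
from workcell import optics,telemetry
M={n:optics.camera_model(n) for n in("scene","top")}
def ray(n,u,v):
    K=M[n]["camera_matrix"];T=M[n]["cam_to_world"]
    d=T[:3,:3]@np.linalg.solve(K,[u,v,1.]);return T[:3,3],d/np.linalg.norm(d)
def plane(n,u,v,z):
    o,d=ray(n,u,v);return o+d*(z-o[2])/d[2]
def tri(a,b):
    o1,d1=ray("scene",*a);o2,d2=ray("top",*b)
    s=np.linalg.lstsq(np.c_[d1,-d2],o2-o1,rcond=None)[0]
    p,q=o1+s[0]*d1,o2+s[1]*d2;return (p+q)/2,np.linalg.norm(p-q)
def proj(n,p):
    K=M[n]["camera_matrix"];T=M[n]["cam_to_world"]
    c=K@(T[:3,:3].T@(np.asarray(p)-T[:3,3]));return c[:2]/c[2]
E
python3 - <<'E'
from h import *
np.set_printoptions(precision=3,suppress=True)
print("elbow",tri((330,102),(212,370)),tri((330,102),(235,360)))
print("head joint",tri((145,80),(130,145)))
print("clamp plate",plane("top",243,330,0),plane("top",231,308,0.0),plane("top",257,308,0))
print("clamp scene",plane("scene",345,320,0.0),plane("scene",330,300,0),plane("scene",350,300,0.05))
for p in [(212,370),(235,365),(250,355)]:
  for z in(0,.1,.2,.3,.5): print(p,z,plane("top",*p,z)[:2], proj("scene",plane("top",*p,z)))
print("R lamp base",plane("top",355,105,0))
print("Rlamp elbow cand",tri((380,95),(485,180)),tri((475,90),(555,265)))
E
```

```text
elbow (array([0.301, 0.147, 0.363]), np.float64(0.0002020537715433875)) (array([0.318, 0.119, 0.359]), np.float64(0.013889672601674797))
head joint (array([0.63 , 0.265, 0.368]), np.float64(0.004890263099447548))
clamp plate [0.305 0.122 0.   ] [0.354 0.148 0.   ] [0.353 0.091 0.   ]
clamp scene [0.278 0.099 0.   ] [0.333 0.08  0.   ] [0.268 0.104 0.05 ]
(212, 370) 0 [0.221 0.191] [330.52  364.987]
(212, 370) 0.1 [0.243 0.179] [330.351 299.4  ]
(212, 370) 0.2 [0.265 0.167] [330.17  228.984]
(212, 370) 0.3 [0.287 0.154] [329.974 153.185]
(212, 370) 0.5 [0.331 0.13 ] [329.535 -17.237]
(235, 365) 0 [0.23 0.14] [349.117 346.44 ]
(235, 365) 0.1 [0.252 0.133] [347.847 285.403]
(235, 365) 0.2 [0.273 0.126] [346.474 219.39 ]
(235, 365) 0.3 [0.294 0.118] [344.985 147.767]
(235, 365) 0.5 [0.336 0.104] [341.591 -15.434]
(250, 355) 0 [0.251 0.107] [353.559 330.498]
(250, 355) 0.1 [0.27  0.103] [352.098 273.269]
(250, 355) 0.2 [0.289 0.099] [350.507 210.984]
(250, 355) 0.3 [0.309 0.095] [348.77  142.944]
(250, 355) 0.5 [0.347 0.086] [344.764 -13.919]
R lamp base [ 0.818 -0.145  0.   ]
Rlamp elbow cand (array([ 0.579, -0.302,  0.301]), np.float64(0.01201511673020329)) (array([ 0.419, -0.411,  0.318]), np.float64(0.05125528616137859))
```

Run:
```python
import cv2,numpy as np
t=cv2.imread("pics/top0.png")
def z(n,a,b,c,d,f):
    x=cv2.resize(t[b:d,a:c],None,fx=f,fy=f,interpolation=cv2.INTER_CUBIC).astype(float)
    x=np.clip((x-40)*1.9,0,255); x=x.astype(np.uint8)
    for k in range(a,c,10): cv2.putText(x,str(k),((k-a)*f,10),0,.35,(0,0,255)); x[:,(k-a)*f]=x[:,(k-a)*f]//2+np.uint8([0,0,100])
    for k in range(b,d,10): cv2.putText(x,str(k),(0,(k-b)*f),0,.35,(0,0,255)); x[(k-b)*f]=x[(k-b)*f]//2+np.uint8([0,0,100])
    cv2.imwrite(n,x)
z("pics/t3.png",260,160,360,230,8)
z("pics/t4.png",280,250,330,285,14)
```

```text
(no output)
```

View pics/t3.png

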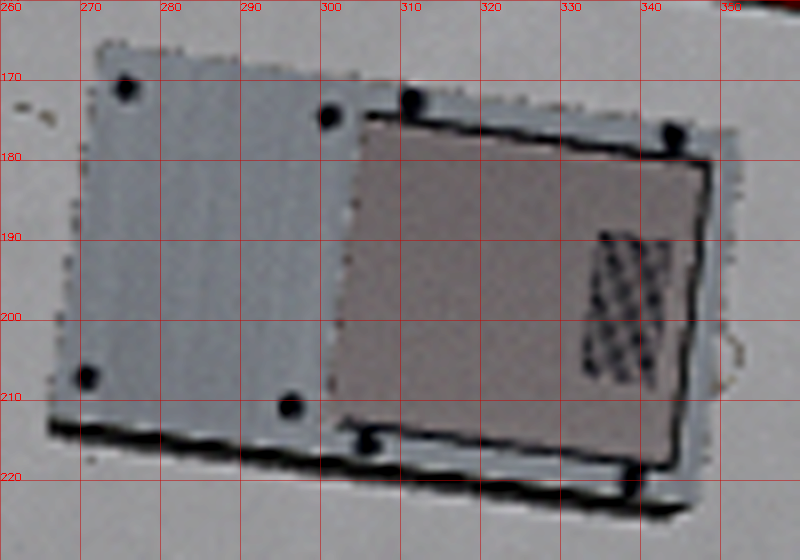

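View pics/t4.png

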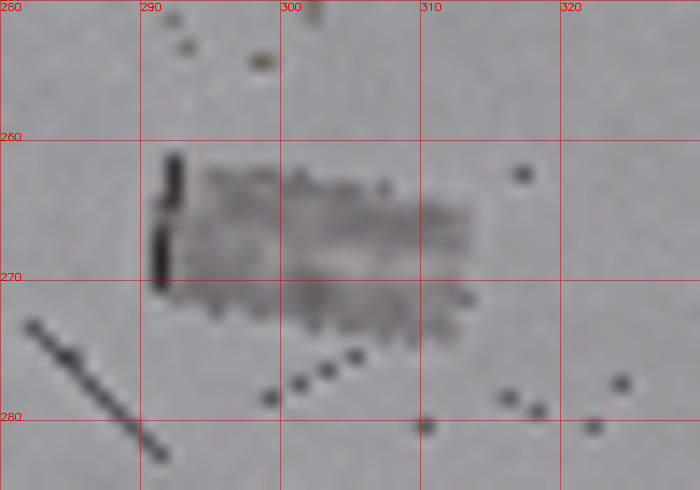

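Run:
```python
from h import *
import cv2
np.set_printoptions(precision=4,suppress=True)
P=[plane("top",u,v,.056)[:2] for u,v in[(272,165.5),(352.5,176),(346.5,222.5),(266.5,212)]]
for i in range(4): print(P[i],np.linalg.norm(P[i]-P[(i+1)%4]))
c=sum(P)/4; 
ydir=(P[0]+P[3]-P[1]-P[2]);ydir/=np.linalg.norm(ydir);xd=np.array([ydir[1],-ydir[0]])
print("c",c,"yaw of y",np.degrees(np.arctan2(ydir[1],ydir[0])),"y",ydir,"x",xd)
for nm,pt,z in [("deckedge",(305,174),.056),("deckedge",(301.5,212),.056),("endwall",(348.5,180),.056),("endwall",(344,218.5),.056),("patch",(338.5,198.5),.049)]:
    d=plane("top",*pt,z)[:2]-c;print(nm,d@xd,d@ydir)
for nm,y in(("patch",-64),("pocket",-50)): print(nm,c+ydir*y/1000)
B=[plane("top",293,261.5,.03)[:2],plane("top",291.3,271.5,.03)[:2],plane("top",313.5,265,.02)[:2],plane("top",312.5,274.5,.02)[:2]]
print(B); d=(B[0]+B[1]-B[2]-B[3])/2;print("blk",sum(B)/4,np.linalg.norm(d),np.degrees(np.arctan2(d[1],d[0])),np.linalg.norm(B[0]-B[1]),np.linalg.norm(B[2]-B[3]))
s=cv2.imread("pics/scene0.png")
a,b,e,f,k=300,235,400,285,8
x=cv2.resize(s[b:f,a:e],None,fx=k,fy=k,interpolation=cv2.INTER_CUBIC)
for u in range(a,e,10): cv2.putText(x,str(u),((u-a)*k,10),0,.35,(0,0,255)); x[:,(u-a)*k]=(0,0,150)
for u in range(b,f,10): cv2.putText(x,str(u),(0,(u-b)*k),0,.35,(0,0,255)); x[(u-b)*k]=(0,0,150)
cv2.imwrite("pics/s3.png",x)
a,b,e,f,k=235,50,525,240,3
x=cv2.resize(s[b:f,a:e],None,fx=k,fy=k,interpolation=cv2.INTER_CUBIC)
cv2.imwrite("pics/s4.png",x[:,:800])
```

```text
[0.6634 0.0528] 0.17753768460031968
[ 0.638  -0.1229] 0.10317957514905014
[ 0.5361 -0.1064] 0.1745091646334462
[0.5615 0.0663] 0.10275876223714725
c [ 0.5998 -0.0276] yaw of y 81.70053967020087 y [0.1443 0.9895] x [ 0.9895 -0.1443]
deckedge 0.042228506490511006 0.014915305401191417
deckedge -0.04155696520978607 0.012301045420107518
endwall 0.04161000841777315 -0.08110332843353776
endwall -0.04364708717805286 -0.0808282315047229
patch -0.0006876827773526478 -0.06492895837170688
patch [ 0.5905 -0.0909]
pocket [ 0.5926 -0.077 ]
[array([0.4543, 0.0098]), array([0.4326, 0.014 ]), array([ 0.4458, -0.036 ]), array([ 0.425 , -0.0333])]
blk [ 0.4394 -0.0114] 0.047238788609786926 80.15640379207427 0.022088472864920904 0.021007156752599572
```

View pics/s3.png

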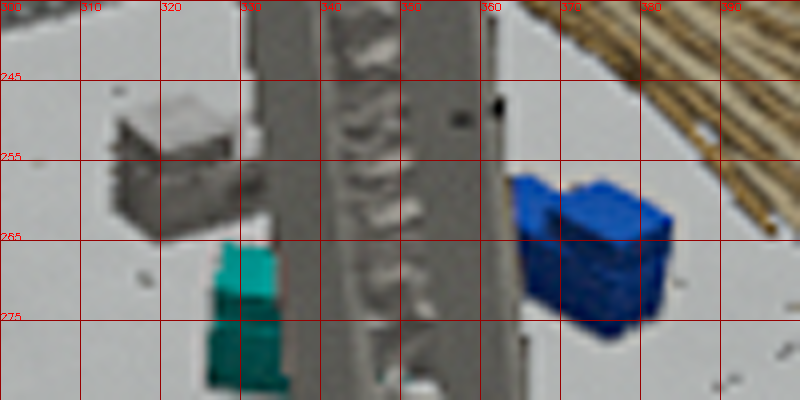

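View pics/s4.png

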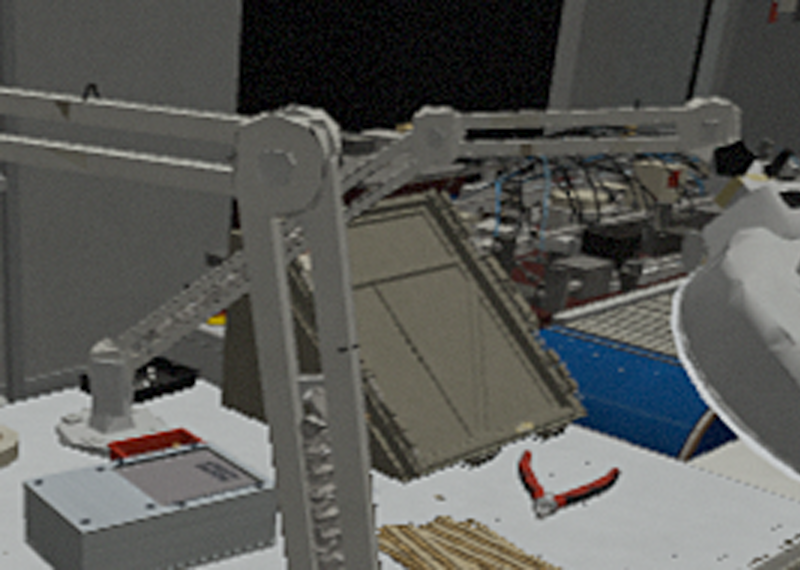

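```bash
cat >> h.py <<'E'
from scipy.spatial.transform import Rotation as R
def state():
    o=telemetry.get_obs();r=R.from_quat(o["orientation"]);return o,o["tool_pos"],r
def goalR(yaw): # tool x down, tool y at heading yaw (rad)
    y=np.array([np.cos(yaw),np.sin(yaw),0]);x=np.array([0,0,-1.]);return R.from_matrix(np.c_[x,y,np.cross(x,y)])
def delta(p,r,gp,gr):
    return (r.inv()*gr).as_rotvec(), r.inv().apply(np.asarray(gp)-p)*100
E
python3 - <<'E'
from h import *
np.set_printoptions(precision=4,suppress=True)
o,p,r=state();print(r.as_matrix())
yh=np.degrees(np.arctan2(*r.as_matrix()[:2,1][::-1]));print("tool y heading",yh, "rel q1",yh-np.degrees(o["joint_positions"][0]))
case=np.radians(81.7-90)
for a in(case,case+np.pi): print(np.degrees(a),delta(p,r,[.55,-.05,.55],goalR(a)))
# block scene check
c=np.array([.4394,-.0114]);
for hd in(80.2,81.7):
  t=np.radians(hd);y=np.array([np.cos(t),np.sin(t)]);x=np.array([y[1],-y[0]])
  print(hd,[proj("scene",[*(c+y*.024+s*x*.011),z]) for s in(-1,1) for z in(0,.03)])
print(plane("scene",320,265,0),plane("scene",314,261,0),plane("scene",315,250,.03),plane("scene",321,254.5,.03))
print("right lamp",tri((379,96),(485,182)),tri((272,168),(355,95)))
for z in(.3,.4,.5): print(plane("top",485,182,z),proj("scene",plane("top",485,182,z)))
E
```

```text
[[-0.0007  0.4474  0.8944]
 [-0.0013  0.8944 -0.4474]
 [-1.     -0.0014 -0.    ]]
tool y heading 63.426081661595205 rel q1 1.0887710053981579
-8.299999999999997 (array([1.2519, 0.0009, 0.0012]), array([-24.744 , -42.3636,  51.4289]))
171.70000000000002 (array([-1.8897, -0.0013,  0.0009]), array([-24.744 , -42.3636,  51.4289]))
80.2 [array([318.5484, 265.1559]), array([319.3546, 252.7876]), array([312.8308, 260.2739]), array([313.5335, 248.0876])]
81.7 [array([318.832 , 265.2628]), array([319.6429, 252.8906]), array([312.882 , 260.4427]), array([313.586, 248.25 ])]
[0.4312 0.0113 0.    ] [0.4506 0.0104 0.    ] [0.4465 0.0134 0.03  ] [0.4256 0.0162 0.03  ]
right lamp (array([ 0.5773, -0.3012,  0.2994]), np.float64(0.007064732120742639)) (array([ 0.804 , -0.1356,  0.0861]), np.float64(0.018061608760671487))
[ 0.5798 -0.2984  0.3   ] [376.0356  95.9041]
[ 0.5629 -0.2503  0.4   ] [373.3735  53.2253]
[ 0.546  -0.2022  0.5   ] [370.1864   2.1309]
```

{"api": "drive_tool", "payload": {"moves": [[0,0,0,-5,0,0,1],[0,0,0,-10,0,0,1],[0,0,0,-15,0,0,1],[0,0,0,-20,0,0,1],[0,0,0,-25,0,0,1],[0,0,0,-26,0,0,1],[0,0,0,-26,0,0,1]], "squeeze": 10}}

```text
t: 0.8
tool_pos: [0.2797, 0.5592, 0.5646]
orientation: [0.164, 0.688, -0.161, 0.689]
ft_force: [-0.1, 0.0, -0.1]
width: 0.0352
```

{"api": "drive_tool", "payload": {"moves": [[0.125,0,0,0,-3,3.5,1],[0.25,0,0,0,-6,7.2,1],[0.375,0,0,0,-9,11,1],[0.5,0,0,0,-12,14.5,1],[0.625,0,0,0,-15,18,1],[0.75,0,0,0,-18,21.8,1],[0.8,0,0,0,-21,25.5,1],[0.85,0,0,0,-24,29,1],[0.9,0,0,0,-27,32.5,1],[0.9,0,0,0,-27,32.5,1]]}}

```text
t: 1.8
tool_pos: [0.4504, 0.1679, 0.5597]
orientation: [0.446, 0.548, -0.449, 0.547]
ft_force: [-0.0, 0.4, 1.7]
width: 0.0009
```

Run:
```python
from h import *
np.set_printoptions(precision=4,suppress=True)
o,p,r=state();print(p,o["width"],o["joint_positions"])
c=np.array([.5998,-.0276]);y=np.array([.1443,.9895]);
q=c-y*.064
print(q,delta(p,r,[*q,.30],goalR(np.radians(-8.3))))
```

```text
[0.4504 0.1679 0.5597] 0.0009459402526898531 [ 0.3327 -0.0032  1.5918 -0.0015  1.5577  0.1329]
[ 0.5906 -0.0909] (array([0.3447, 0.0029, 0.0041]), array([25.9942,  8.7146, 28.0928]))
```

{"api": "drive_tool", "payload": {"moves": [[0.1,0,0,0,1.5,4.5,1],[0.2,0,0,0,3,9,1],[0.34,0,0,0,4.5,13.5,1],[0.34,0,0,0,6,18.5,1],[0.34,0,0,0,7.3,23,1],[0.34,0,0,4,8.7,28.1,1],[0.34,0,0,9,8.7,28.1,1],[0.34,0,0,14,8.7,28.1,1],[0.34,0,0,19,8.7,28.1,1],[0.34,0,0,24,8.7,28.1,1]]}}

```text
t: 2.8
tool_pos: [0.5908, -0.0842, 0.3293]
orientation: [-0.531, -0.467, 0.533, -0.465]
ft_force: [0.9, -0.0, 0.2]
width: 0.0004
```

{"api": "drive_tool", "payload": {"moves": [[0,0,0,5,0,0,1],[0,0,0,10,0,0,1],[0,0,0,14,0,0,1],[0,0,0,14,0,0,1],[0,0,0,14,0,0,1],[0,0,0,14,0,0,1]]}}

```text
t: 3.4
tool_pos: [0.5933, -0.0848, 0.1954]
orientation: [0.533, 0.465, -0.531, 0.466]
ft_force: [0.1, 0.5, 0.4]
width: 0.0004
```

Run:
```python
from h import *
import cv2
np.set_printoptions(precision=4,suppress=True)
o,p,r=state();print(p,o["width"],o["ft_force"])
q=[.5906,-.0909]
print(delta(p,r,[*q,.132],goalR(np.radians(-8.3))))
print(r.as_matrix())
for n in("scene","top"): cv2.imwrite(f"pics/{n}1.png",optics.camera(n)[120:320,200:460,::-1].repeat(3,0).repeat(3,1))
```

```text
[ 0.5933 -0.0848  0.1954] 0.00042164328889363425 [0.0757 0.5383 0.3832]
(array([ 0.0123, -0.    , -0.0024]), array([ 6.3386, -0.1969,  0.6431]))
[[ 0.0024  0.9912 -0.1322]
 [-0.0003 -0.1322 -0.9912]
 [-1.      0.0024 -0.    ]]
```

View pics/scene1.png

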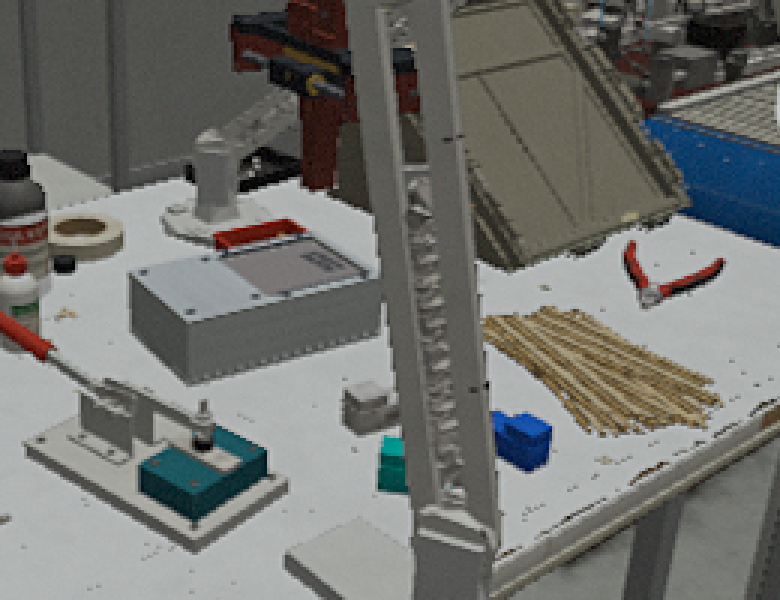

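View pics/top1.png

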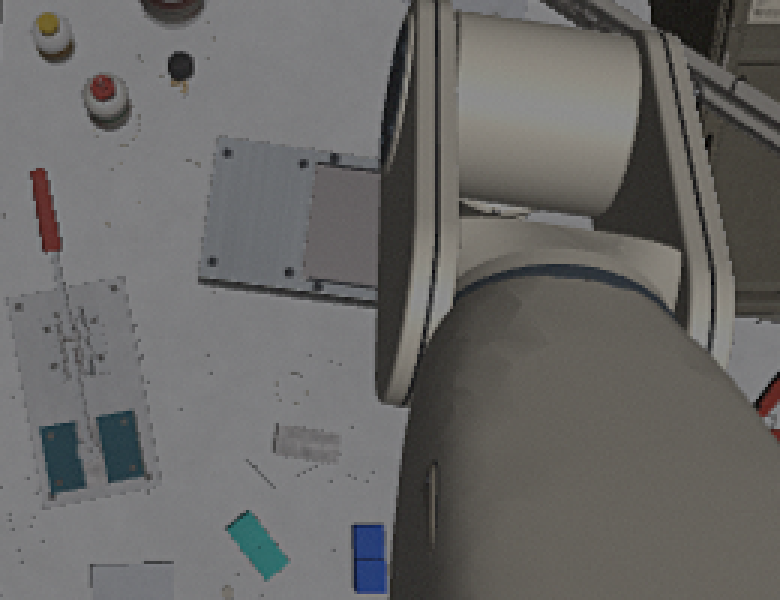

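{"api": "drive_tool", "payload": {"moves": [[0.012,0,0,1,-0.2,0.6,1],[0.012,0,0,4,-0.2,0.6,1],[0.012,0,0,5.5,-0.2,0.6,1],[0.012,0,0,5.5,-0.2,0.6,1],[0.012,0,0,5.5,-0.2,0.6,1],[0.012,0,0,5.5,-0.2,0.6,1]]}}

```text
t: 4.1
tool_pos: [0.5902, -0.0908, 0.1396]
orientation: [0.535, 0.462, -0.535, 0.463]
ft_force: [0.3, -0.4, -0.2]
width: 0.0003
```

Run:
```python
from h import *
import cv2
np.set_printoptions(precision=4,suppress=True)
o,p,r=state();print(p,o["width"],o["ft_force"])
q=[.5906,-.0909]
print(delta(p,r,[*q,.132],goalR(np.radians(-8.3))))
```

```text
[ 0.5902 -0.0908  0.1396] 0.0003096656004096175 [ 0.3457 -0.4333 -0.1715]
(array([-0.0002,  0.    , -0.0015]), array([0.7629, 0.0411, 0.0001]))
```

{"api": "drive_tool", "payload": {"moves": [[0,0,0,0.3,0,0,1],[0,0,0,0.6,0,0,1],[0,0,0,0.6,0,0,1],[0,0,0,0.6,0,0,1]]}}

```text
t: 4.5
tool_pos: [0.5895, -0.0907, 0.1327]
orientation: [-0.535, -0.462, 0.535, -0.462]
ft_force: [-0.0, -0.2, -0.2]
width: 0.0003
```

{"api": "drive_tool", "payload": {"moves": [[0,0,0,0.1,0,0,1],[0,0,0,0.15,0,0,1],[0,0,0,0.15,0,0,1]]}}

```text
t: 4.8
tool_pos: [0.5897, -0.0907, 0.1316]
orientation: [0.535, 0.462, -0.535, 0.463]
ft_force: [-0.7, 0.5, 5.4]
width: 0.0005
```

{"api": "drive_tool", "payload": {"moves": [[0,0,0,0.05,0,0,1],[0,0,0,0.1,0,0,1],[0,0,0,0.1,0,0,1]]}}

```text
t: 5.1
tool_pos: [0.5898, -0.0907, 0.1309]
orientation: [0.535, 0.462, -0.535, 0.463]
ft_force: [-1.3, -0.2, 9.0]
width: 0.0002
```

{"api": "drive_tool", "payload": {"moves": [[0,0,0,0.04,0,0,1],[0,0,0,0.08,0,0,1],[0,0,0,0.08,0,0,1]]}}

```text
t: 5.4
tool_pos: [0.5898, -0.0907, 0.1305]
orientation: [0.535, 0.462, -0.535, 0.463]
ft_force: [-3.0, 0.8, 11.5]
width: 0.0002
```

{"api": "drive_tool", "payload": {"moves": [[0,0,0,0.02,0,-0.2,1],[0,0,0,0.02,0,-0.5,1],[0,0,0,0.02,0,-0.8,1],[0,0,0,0.02,0,-1.0,1]]}}

```text
t: 5.8
tool_pos: [0.5912, -0.0815, 0.1304]
orientation: [-0.535, -0.462, 0.535, -0.463]
ft_force: [-4.4, -4.8, 12.8]
width: 0.0005
```

{"api": "drive_tool", "payload": {"moves": [[0,0,0,0,-0.05,-0.3,1],[0,0,0,0,-0.1,-0.6,1],[0,0,0,0,-0.1,-1.0,1],[0,0,0,0,-0.1,-1.3,1],[0,0,0,0,-0.1,-1.6,1]]}}

```text
t: 6.3
tool_pos: [0.5933, -0.0657, 0.1306]
orientation: [0.535, 0.462, -0.534, 0.464]
ft_force: [-1.0, -5.4, 11.4]
width: 0.0005
```

{"api": "drive_tool", "payload": {"moves": [[0,0,0,0.02,0,-0.3,1],[0,0,0,0.02,0,-0.7,1],[0,0,0,0.02,0,-1.1,1],[0,0,0,0.02,0,-1.5,1],[0,0,0,0.02,0,-1.9,1],[0,0,0,0.02,0,-2.2,1],[0,0,0,0.02,0,-2.5,1]]}}

```text
t: 7.0
tool_pos: [0.5971, -0.0409, 0.1305]
orientation: [0.535, 0.462, -0.534, 0.464]
ft_force: [-0.8, -5.0, 12.4]
width: 0.0003
```

{"api": "drive_tool", "payload": {"moves": [[0,0,0,0,0,-0.3,1],[0,0,0,0,0,-0.6,1],[0,0,0,0,0,-0.9,1],[0,0,0,0,0,-1.1,1],[0,0,0,0,0,-1.2,1],[0,0,0,0,0,-1.3,1],[0,0,0,0,0,-1.3,1]]}}

```text
t: 7.7
tool_pos: [0.599, -0.0288, 0.1305]
orientation: [0.535, 0.461, -0.535, 0.464]
ft_force: [-1.3, -8.8, 11.5]
width: 0.0004
```

{"api": "drive_tool", "payload": {"moves": [[0,0,0,-0.5,0,0.1,1],[0,0,0,-3,0,0.1,1],[0,0,0,-7,0,0.1,1],[0,0,0,-11,0,0.1,0.3],[0,0,0,-12,0,0.1,0.3],[0,0,0,-12,-4,0.1,0.3],[0,0,0,-12,-8,0.1,0.3],[0,0,0,-12,-12,0.1,0.3],[0,0,0,-12,-15,0.1,0.3]]}}

```text
t: 8.6
tool_pos: [0.4462, -0.0062, 0.248]
orientation: [-0.534, -0.463, 0.536, -0.462]
ft_force: [-0.1, -0.6, -0.0]
width: 0.045
```

Run:
```python
from h import *
import cv2
np.set_printoptions(precision=4,suppress=True)
o,p,r=state();print(p,o["width"],o["ft_force"])
t=np.radians(81);y=np.array([np.cos(t),np.sin(t)])
for b in ([.4394,-.0114],):
  q=np.array(b)+y*.002; print(q,delta(p,r,[*q,.16],goalR(t-np.pi/2)))
for n in("scene","top"): cv2.imwrite(f"pics/{n}2.png",optics.camera(n)[120:320,200:460,::-1].repeat(3,0).repeat(3,1))
```

```text
[ 0.4462 -0.0062  0.248 ] 0.04496207616407851 [-0.1057 -0.6112 -0.0437]
[ 0.4397 -0.0094] (array([0.0121, 0.0002, 0.0027]), array([ 8.803 , -0.5689,  0.4126]))
```

View pics/scene2.png

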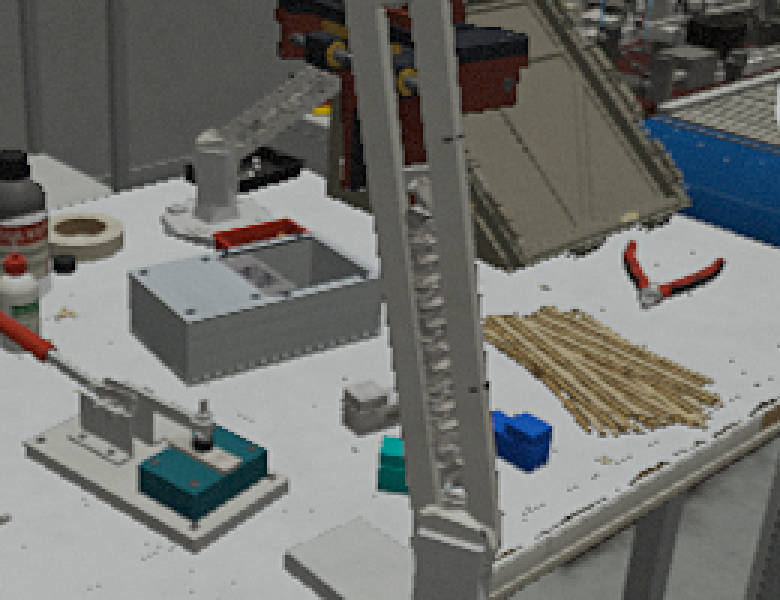

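View pics/top2.png

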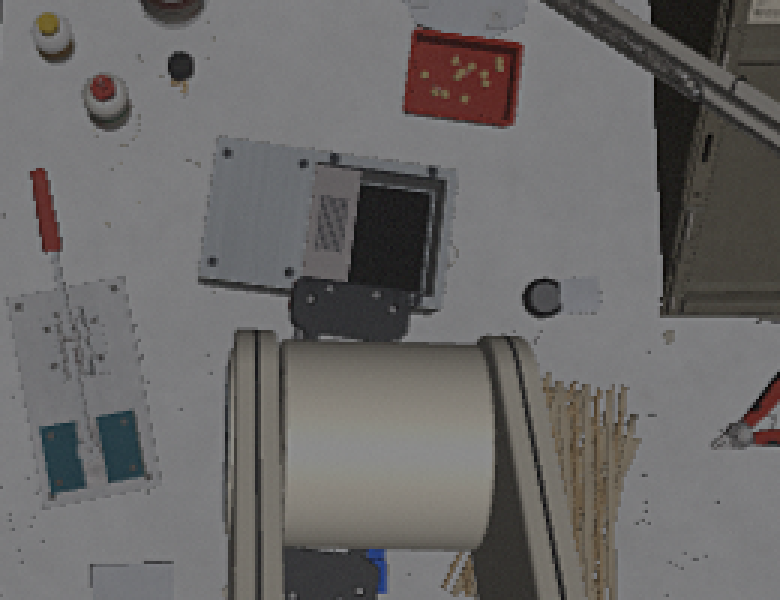

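{"api": "drive_tool", "payload": {"moves": [[0.012,0,0,3,-0.6,0.4,0.5],[0.012,0,0,8,-0.6,0.4,0.5],[0.012,0,0,11,-0.6,0.4,0.5],[0.012,0,0,13,-0.6,0.4,0.5],[0.012,0,0,13,-0.6,0.4,0.5],[0.012,0,0,13,-0.6,0.4,0.5]]}}

```text
t: 9.3
tool_pos: [0.4431, -0.0097, 0.1187]
orientation: [-0.537, -0.459, 0.538, -0.459]
ft_force: [0.6, 0.2, 0.4]
width: 0.0439
```

Run:
```python
from h import *
import cv2
np.set_printoptions(precision=4,suppress=True)
o,p,r=state();print(p,o["width"],o["ft_force"])
t=np.radians(81);y=np.array([np.cos(t),np.sin(t)])
for b in ([.4388,-.0116],):
  q=np.array(b)+y*.002; print(q,delta(p,r,[*q,.0843],goalR(t-np.pi/2)))
for n in("scene","top"): cv2.imwrite(f"pics/{n}3.png",cv2.resize(optics.camera(n)[200:300,260:420,::-1],None,fx=5,fy=5))
```

```text
[ 0.4431 -0.0097  0.1187] 0.04389924959177792 [0.5768 0.1859 0.3634]
[ 0.4391 -0.0096] (array([-0.    ,  0.0001,  0.0009]), array([ 3.4417, -0.3941,  0.0594]))
```

View pics/scene3.png

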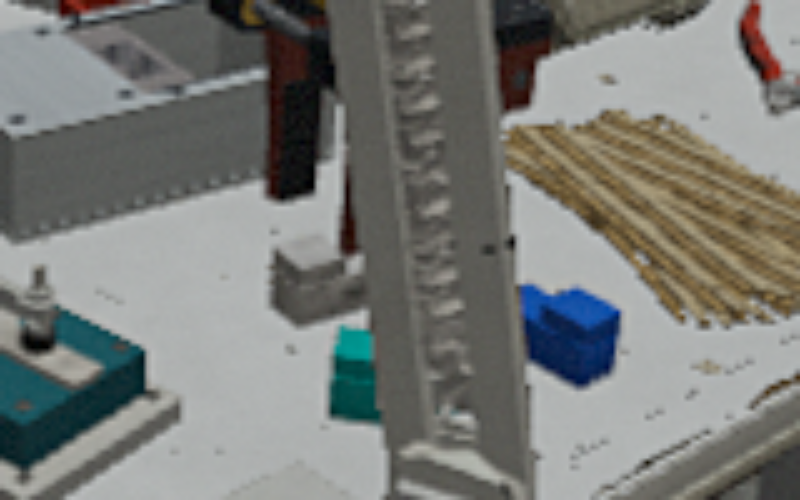

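{"api": "drive_tool", "payload": {"moves": [[0,0,0,0.3,-0.4,0,0.5],[0,0,0,1.2,-0.4,0,0.5],[0,0,0,2.4,-0.4,0,0.5],[0,0,0,3.2,-0.4,0,0.5],[0,0,0,3.4,-0.4,0,0.5],[0,0,0,3.4,-0.4,0,0.5],[0,0,0,3.4,-0.4,0,0.5]], "squeeze": 25}}

```text
t: 10.1
tool_pos: [0.4388, -0.009, 0.0849]
orientation: [-0.538, -0.459, 0.538, -0.459]
ft_force: [-0.4, 0.0, 1.0]
width: 0.044
```

Clear of contacts, so close on the block.

{"api": "drive_tool", "payload": {"moves": [[0,0,0,0,0,0,0.7],[0,0,0,0,0,0,0.9],[0,0,0,0,0,0,0.9],[0,0,0,0,0,0,0.9],[0,0,0,0,0,0,0.9],[0,0,0,0,0,0,0.9]]}}

```text
t: 10.7
tool_pos: [0.4389, -0.009, 0.0852]
orientation: [0.538, 0.459, -0.538, 0.459]
ft_force: [-0.7, -1.2, 4.5]
width: 0.0219
```

{"api": "drive_tool", "payload": {"moves": [[0,0,0,-0.5,0,0,0.9],[0,0,0,-3,0,0,0.9],[0,0,0,-7,0,0,0.9],[0,0,0,-9,0,0,0.9],[0,0,0,-9,0,0,0.9],[0,0,0,-9,0,0,0.9]]}}

```text
t: 11.3
tool_pos: [0.4385, -0.009, 0.1748]
orientation: [0.538, 0.459, -0.538, 0.459]
ft_force: [0.4, -0.2, -2.3]
width: 0.0218
```

Run:
```python
from h import *
import cv2
np.set_printoptions(precision=4,suppress=True)
o,p,r=state();print(p,o["width"],o["ft_force"])
c=np.array([.5998,-.0276]);y=np.array([.1443,.9895]);
q=c-y*.050+y*.002
print(q,delta(p,r,[*q,.175],goalR(np.radians(-8.3))))
for n in("scene","top"): cv2.imwrite(f"pics/{n}4.png",cv2.resize(optics.camera(n)[160:300,220:420,::-1],None,fx=4,fy=4))
```

```text
[ 0.4385 -0.009   0.1748] 0.02181266571018853 [ 0.4469 -0.2226 -2.2622]
[ 0.5929 -0.0751] (array([-0.0121, -0.    , -0.0004]), array([-0.0108, 16.2771,  4.1181]))
```

View pics/scene4.png

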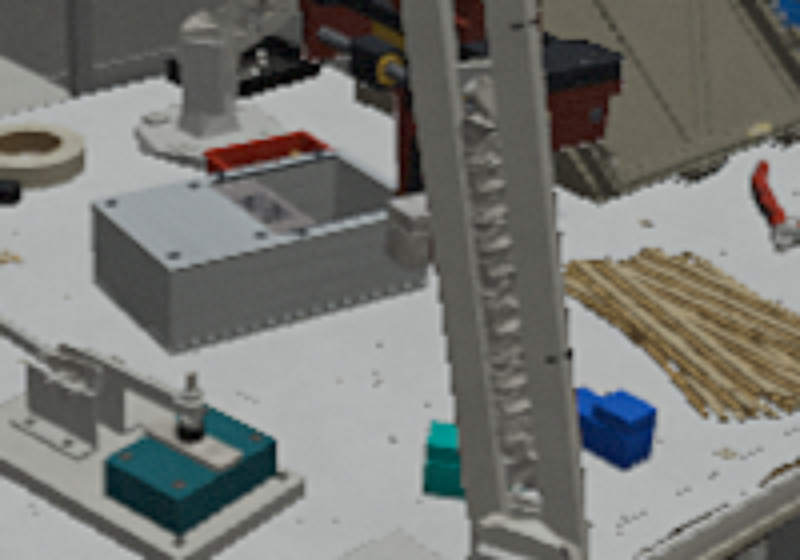

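View pics/top4.png

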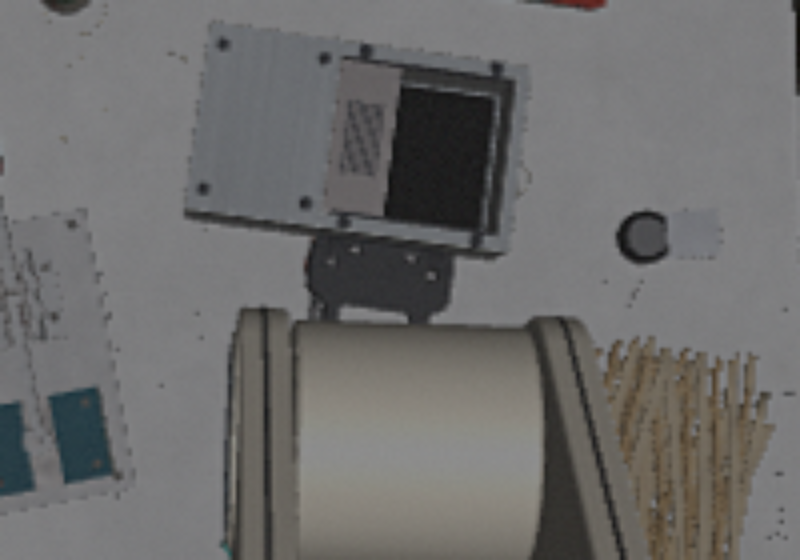

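{"api": "drive_tool", "payload": {"moves": [[0,0,0,0,4,1,0.9],[-0.012,0,0,0,8,2,0.9],[-0.012,0,0,0,12,3,0.9],[-0.012,0,0,0,15,3.8,0.9],[-0.012,0,0,0,16.3,4.1,0.9],[-0.012,0,0,0,16.3,4.1,0.9],[-0.012,0,0,0,16.3,4.1,0.9],[-0.012,0,0,0,16.3,4.1,0.9]]}}

```text
t: 12.2
tool_pos: [0.5915, -0.0743, 0.1742]
orientation: [-0.534, -0.463, 0.535, -0.462]
ft_force: [-0.6, 0.1, -2.0]
width: 0.022
```

Run:
```python
from h import *
import cv2
np.set_printoptions(precision=4,suppress=True)
print(proj("scene",[.4323,.0141,.0895]))
o,p,r=state();print(p,o["width"],o["ft_force"])
c=np.array([.5998,-.0276]);y=np.array([.1443,.9895]);
q=c-y*.050+y*.002
print(q,delta(p,r,[*q,.0915],goalR(np.radians(-8.3))))
cv2.imwrite(f"pics/scene5.png",cv2.resize(optics.camera("scene")[160:300,220:420,::-1],None,fx=4,fy=4))
```

```text
[321.1577 227.1464]
[ 0.5915 -0.0743  0.1742] 0.022030736431038308 [-0.5527  0.1377 -1.9595]
[ 0.5929 -0.0751] (array([ 0.0003, -0.    ,  0.0029]), array([8.2696, 0.1741, 0.06  ]))
```

View pics/scene5.png

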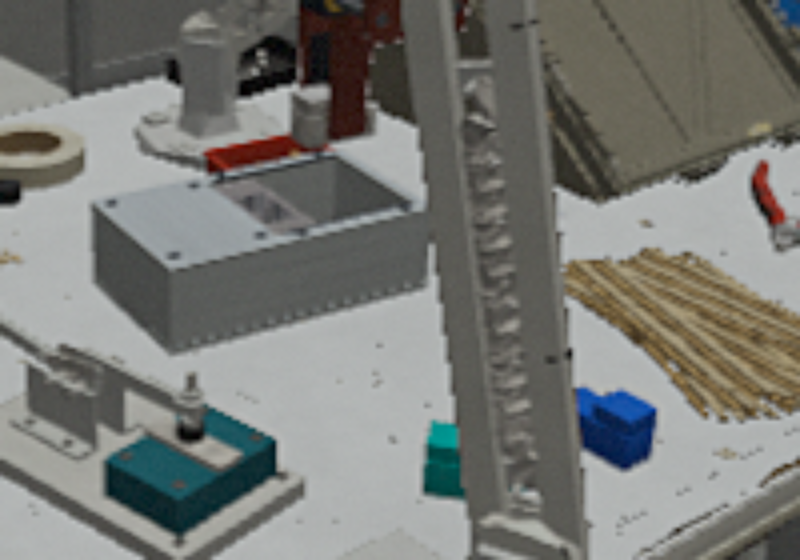

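{"api": "drive_tool", "payload": {"moves": [[0,0,0,1,0.1,0.05,0.9],[0,0,0,3,0.15,0.05,0.9],[0,0,0,5,0.15,0.05,0.9],[0,0,0,6.5,0.15,0.05,0.9],[0,0,0,7.5,0.15,0.05,0.9],[0,0,0,7.9,0.15,0.05,0.9],[0,0,0,7.9,0.15,0.05,0.9],[0,0,0,7.9,0.15,0.05,0.9]]}}

```text
t: 13.05
tool_pos: [0.5952, -0.0757, 0.0965]
orientation: [0.535, 0.462, -0.535, 0.463]
ft_force: [-0.7, -1.0, -1.4]
width: 0.0218
```

{"api": "drive_tool", "payload": {"moves": [[0,0,0,0.15,0,0,0.9],[0,0,0,0.3,0,0,0.9],[0,0,0,0.4,0,0,0.9],[0,0,0,0.4,0,0,0.9]]}}

```text
t: 13.45
tool_pos: [0.5947, -0.0757, 0.092]
orientation: [-0.535, -0.462, 0.535, -0.462]
ft_force: [-0.4, 0.6, -2.7]
width: 0.0217
```

{"api": "drive_tool", "payload": {"moves": [[0,0,0,0.1,0,0,0.9],[0,0,0,0.1,0,0,0.9]]}}

```text
t: 13.65
tool_pos: [0.5949, -0.0757, 0.0913]
orientation: [0.535, 0.462, -0.535, 0.463]
ft_force: [-0.5, -0.3, 1.2]
width: 0.0215
```

{"api": "drive_tool", "payload": {"moves": [[0,0,0,0.03,0,0,0.75],[0,0,0,0.03,0,0,0.7],[0,0,0,0.03,0,0,0.62],[0,0,0,0.03,0,0,0.58],[0,0,0,0.03,0,0,0.58],[0,0,0,0.03,0,0,0.58]]}}

```text
t: 14.25
tool_pos: [0.5948, -0.0757, 0.0906]
orientation: [-0.535, -0.462, 0.535, -0.462]
ft_force: [-0.2, -0.3, 0.2]
width: 0.0367
```

{"api": "drive_tool", "payload": {"moves": [[0,0,0,-0.5,0,0,0.58],[0,0,0,-2,0,0,0.58],[0,0,0,-5,0,0,0.58],[0,0,0,-9,0,0,0.58],[0,0,0,-11,0,-1,0.8],[0,0,0,-11,0,-4,1],[0,0,0,-11,0,-8,1],[0,0,0,-11,0,-12,1]]}}

```text
t: 15.05
tool_pos: [0.6125, 0.0439, 0.2026]
orientation: [0.536, 0.462, -0.535, 0.463]
ft_force: [0.7, 0.3, -0.8]
width: 0.008
```

Run:
```python
from h import *
import cv2
np.set_printoptions(precision=4,suppress=True)
o,p,r=state();print(p,o["width"],o["ft_force"])
for n in("scene","top"): cv2.imwrite(f"pics/{n}6.png",cv2.resize(optics.camera(n)[140:280,220:420,::-1],None,fx=4,fy=4))
```

```text
[0.6125 0.0439 0.2026] 0.007959959802387171 [ 0.7365  0.2529 -0.7514]
```

View pics/scene6.png

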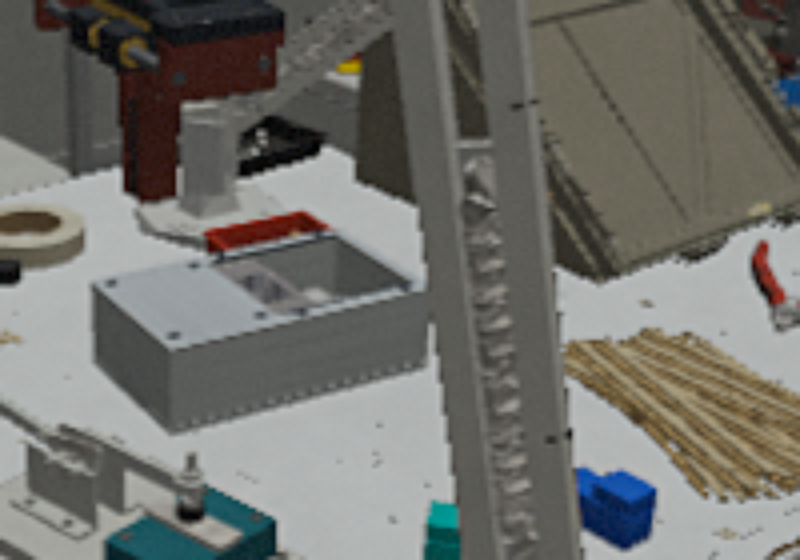

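View pics/top6.png

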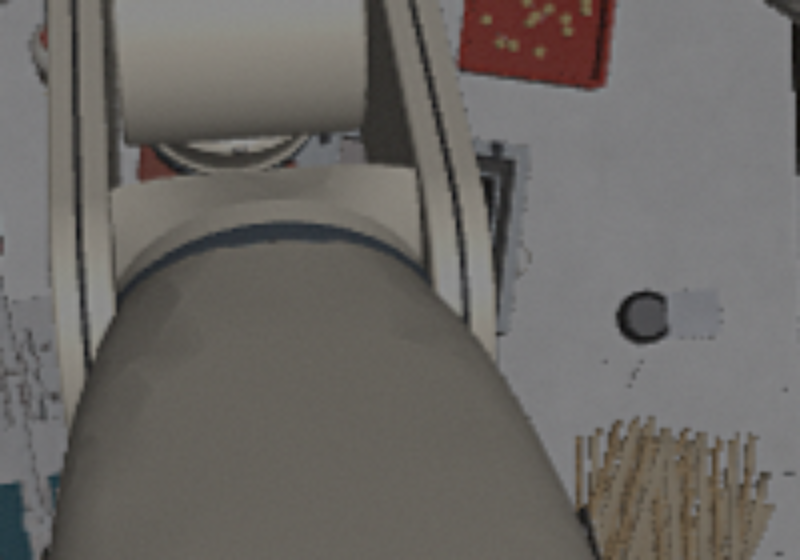

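{"api": "drive_tool", "payload": {"moves": [[0,0,0,-3,0,4,1],[0,0,0,-4,-4,7,1],[0,0,0,-4,-8,8,1],[0,0,0,-4,-12,8,1],[0,0,0,-4,-16,8,1],[0,0,0,-4,-16,8,1]]}}

```text
t: 15.75
tool_pos: [0.4367, -0.0131, 0.2408]
orientation: [-0.534, -0.463, 0.536, -0.461]
ft_force: [0.4, -0.5, 0.0]
width: 0.0008
```

Run:
```python
from h import *
import cv2
np.set_printoptions(precision=4,suppress=True)
o,p,r=state();print(p,o["width"],o["ft_force"])
im=optics.camera("top")
x=np.clip(cv2.resize(im[155:235,250:360,::-1],None,fx=7,fy=7,interpolation=2).astype(float)*2.2-20,0,255).astype(np.uint8)
cv2.imwrite("pics/top7.png",x)
c=np.array([.5998,-.0276]);y=np.array([.1443,.9895]);
q=c-y*.002
print(q,delta(p,r,[*q,.14],goalR(np.radians(-8.3))))
```

```text
[ 0.4367 -0.0131  0.2408] 0.0008387725905978358 [ 0.4461 -0.4852  0.0035]
[ 0.5995 -0.0296] (array([-0.0005,  0.0006,  0.0045]), array([10.0026, 16.3895, -0.7368]))
```

View pics/top7.png

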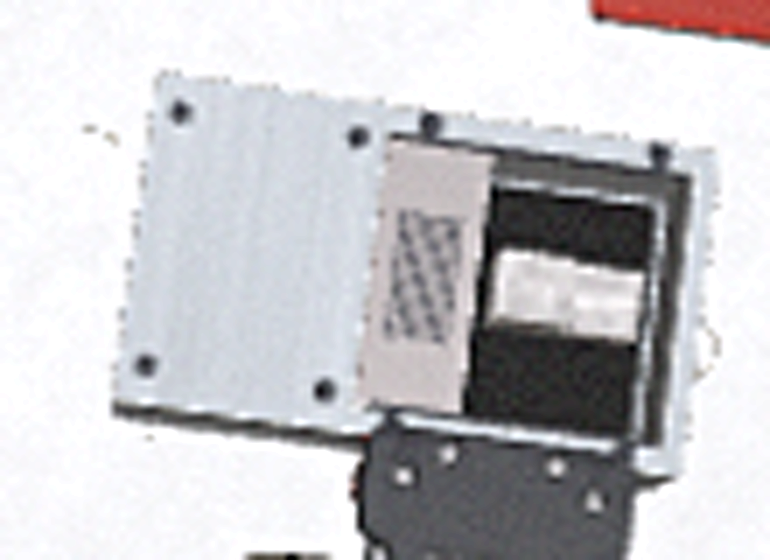

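{"api": "drive_tool", "payload": {"moves": [[0,0,0,0,4,-0.7,1],[0,0,0,0,8,-0.7,1],[0,0,0,0,12,-0.7,1],[0,0,0,0,16.3,-0.75,1],[0,0,0,4,16.3,-0.75,1],[0,0,0,8,16.3,-0.75,1],[0,0,0,9.8,16.3,-0.75,1],[0,0,0,9.8,16.3,-0.75,1],[0,0,0,9.8,16.3,-0.75,1],[0,0,0,9.8,16.3,-0.75,1]]}}

```text
t: 16.8
tool_pos: [0.606, -0.0294, 0.1444]
orientation: [0.536, 0.462, -0.534, 0.463]
ft_force: [0.5, 0.2, 0.6]
width: 0.0004
```

Run:
```python
from h import *
np.set_printoptions(precision=4,suppress=True)
o,p,r=state();print(p,o["width"],o["ft_force"])
print(delta(p,r,[.5990,-.0290,.1325],goalR(np.radians(-8.3))), plane("top",310.6,194.3,.0515))
```

```text
[ 0.606  -0.0294  0.1444] 0.00043519200416221933 [0.4859 0.1807 0.638 ]
(array([-0.0003, -0.0002, -0.0031]), array([ 1.1877, -0.7051,  0.0638])) [ 0.5995 -0.0305  0.0515]
```

{"api": "drive_tool", "payload": {"moves": [[0,0,0,0,-0.4,0,1],[0,0,0,0.5,-0.6,0,1],[0,0,0,0.9,-0.6,0,1],[0,0,0,0.9,-0.6,0,1],[0,0,0,0.9,-0.6,0,1]]}}

```text
t: 17.3
tool_pos: [0.5986, -0.0282, 0.1336]
orientation: [-0.535, -0.463, 0.535, -0.462]
ft_force: [-0.4, -0.0, -0.3]
width: 0.001
```

{"api": "drive_tool", "payload": {"moves": [[0,0,0,0.1,0,0.05,1],[0,0,0,0.15,0,0.05,1],[0,0,0,0.15,0,0.05,1],[0,0,0,0.15,0,0.05,1]]}}

```text
t: 17.7
tool_pos: [0.5987, -0.0288, 0.1322]
orientation: [0.535, 0.462, -0.535, 0.463]
ft_force: [-0.8, -0.1, 0.0]
width: 0.0007
```

{"api": "drive_tool", "payload": {"moves": [[0,0,0,0.08,0,0,1],[0,0,0,0.1,0,0,1],[0,0,0,0.1,0,0,1]]}}

```text
t: 18.0
tool_pos: [0.5987, -0.0288, 0.1315]
orientation: [0.535, 0.462, -0.535, 0.463]
ft_force: [-1.3, 0.3, 4.7]
width: 0.0001
```

{"api": "drive_tool", "payload": {"moves": [[0,0,0,0.1,0,0,1],[0,0,0,0.18,0,0,1],[0,0,0,0.18,0,0,1]]}}

```text
t: 18.3
tool_pos: [0.5988, -0.0288, 0.1305]
orientation: [0.535, 0.462, -0.535, 0.463]
ft_force: [-3.7, -0.4, 11.9]
width: 0.0007
```

Relieve the sideways load (ty −) and drag towards −y.

{"api": "drive_tool", "payload": {"moves": [[0,0,0,0.02,-0.05,0.2,1],[0,0,0,0.02,-0.1,0.5,1],[0,0,0,0.02,-0.1,0.8,1],[0,0,0,0.02,-0.1,1.1,1],[0,0,0,0.02,-0.1,1.4,1]]}}

```text
t: 18.8
tool_pos: [0.5966, -0.0417, 0.1306]
orientation: [0.536, 0.462, -0.534, 0.463]
ft_force: [-1.2, 3.5, 12.0]
width: 0.0002
```

{"api": "drive_tool", "payload": {"moves": [[0,0,0,0.02,0,0.4,1],[0,0,0,0.02,0,0.8,1],[0,0,0,0.02,0,1.2,1],[0,0,0,0.02,0,1.6,1],[0,0,0,0.02,0,2.0,1]]}}

```text
t: 19.3
tool_pos: [0.5936, -0.0616, 0.1305]
orientation: [0.536, 0.462, -0.534, 0.463]
ft_force: [-1.8, 5.1, 12.4]
width: 0.0004
```

{"api": "drive_tool", "payload": {"moves": [[0,0,0,0,0,0.4,1],[0,0,0,0,0,0.8,1],[0,0,0,0,0,1.2,1],[0,0,0,0,0,1.6,1],[0,0,0,0,0,1.6,1]]}}

```text
t: 19.8
tool_pos: [0.5912, -0.0779, 0.1305]
orientation: [0.536, 0.462, -0.534, 0.463]
ft_force: [-2.4, 2.6, 12.5]
width: 0.0004
```

{"api": "drive_tool", "payload": {"moves": [[0,0,0,0,-0.03,0.3,1],[0,0,0,0,-0.03,0.6,1],[0,0,0,0,-0.03,0.9,1],[0,0,0,0,-0.03,1.1,1],[0,0,0,0,-0.03,1.25,1],[0,0,0,0,-0.03,1.35,1],[0,0,0,0,-0.03,1.4,1]]}}

```text
t: 20.5
tool_pos: [0.5892, -0.0906, 0.1305]
orientation: [0.536, 0.462, -0.534, 0.462]
ft_force: [0.1, 10.8, 11.8]
width: 0.0003
```

{"api": "drive_tool", "payload": {"moves": [[0,0,0,-0.2,0,-0.05,1],[0,0,0,-1,0,-0.1,1],[0,0,0,-5,0,-0.1,1],[0,0,0,-10,0,-0.1,1],[0,0,0,-12,-4,-2,1],[0,0,0,-12,-8,-4,1],[0,0,0,-12,-12,-6,1],[0,0,0,-12,-16,-6,1],[0,0,0,-12,-17,-6,1],[0,0,0,-12,-17,-6,1]]}}

```text
t: 21.5
tool_pos: [0.4275, -0.0078, 0.2493]
orientation: [-0.535, -0.463, 0.535, -0.463]
ft_force: [0.8, 0.2, -0.3]
width: -0.0
```

Run:
```python
from h import *
import cv2
o,p,r=state();print(p,o["width"],o["ft_force"])
im=optics.camera("top")
x=np.clip(cv2.resize(im[155:235,250:360,::-1],None,fx=7,fy=7,interpolation=2).astype(float)*2.2-20,0,255).astype(np.uint8)
cv2.imwrite("pics/top8.png",x);cv2.imwrite("pics/top8f.png",im[:,:,::-1])
```

```text
[ 0.42746586 -0.00783403  0.24929214] -1.7447314344373093e-05 [ 0.80468629  0.16726516 -0.30334709]
```

View pics/top8.png

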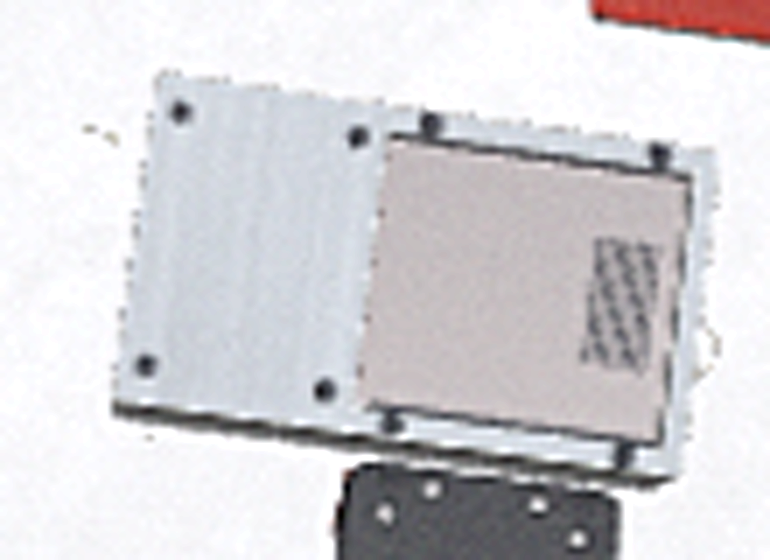

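View pics/top8f.png

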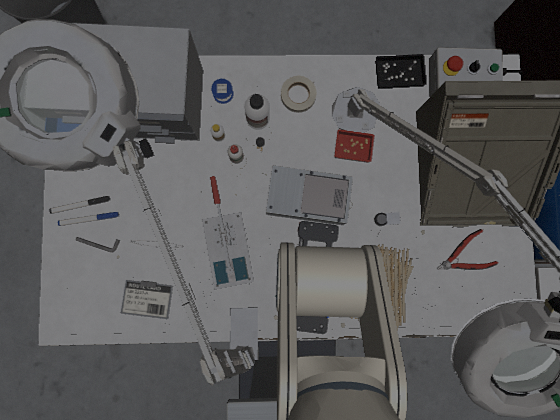

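Run:
```python
from workcell import job_done
print(job_done())
```

```text
the job is handed in; nothing more can be done
None
```

The block is in its case with the lid shut, and I handed the job in at about 21.6 s of the 72 s. I get no verdict back.

- **Opening:** I pressed the ribbed patch with about 12 N and dragged the lid open to its stop. The tool travelled about 62 mm and the drag force rose at the end.
- **Block:** I gripped the grey block at 22 mm and lowered it until it touched the pocket floor. I released it there; the top view showed it upright and well inside the pocket.
- **Closing:** I dragged the lid back to its other stop the same way. The highest total force reading was about 16 N, read at the end of each move call, against the 20 N limit.
- **Last checks:** In the final top view the lid meets the end wall, and the patch is within about 0.6 px (roughly 1 mm) of where it started shut. The vial, loupe and tweezers look unmoved by eye. The gripper is clear of everything, with force readings at noise level. The block cannot be seen once the lid is shut, so its final pose rests on the view taken just before closing.
- **Disagreements:** The two cameras differed by about 2 mm on where the block stood. The tool also sat 2 to 7 mm off its commanded x in places; I corrected this before gripping the block and before pressing to close the lid. The block went in about 2 mm off centre, well within the tolerance.

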